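# Clear the bindery bench: stamps into the drawer, ear defenders over the rail

### The job

Clear the bookbinder's bench at the end of the day: pull the cabinet drawer right out to its stop, lay every hand stamp that is out on the bench flat in the drawer, and then push the drawer fully shut again. Hang every pair of ear defenders over the steel rail, the headband resting across the top of the bar with one cup on each side. Leave the glue jar where it stands.

Things in the scene. Friction and masses are not known exactly. Their poses are not given: they have to be found in the camera images.
- cab_drawer0 (a joint): sliding drawer of the low wooden cabinet; 0 = shut, grows as it is pulled out towards its front, stop at 0.214 m; light to move (about 1 N) and stays where it is left
- cab_drawer0_handle (a point): middle of the drawer's dark steel bar handle (moves with the drawer): a horizontal bar 120 mm long, about 10 mm thick, 35 mm in front of the drawer front; axes: x points into the cabinet (the drawer opens along -x), y along the bar, z up. The cabinet is 300 x 300 mm and 125 mm tall; the bar lies 38 mm below its top
- drawer_floor (a point): point on the drawer's inner floor against the middle of its front wall (moves with the drawer), same axes as the handle; the inner floor runs from here 255 mm along x and 129 mm to either side in y; side walls 45 mm high, front panel 90 mm high over the floor. Pulled right out, the drawer is uncovered from x = 0 to x = 207 mm; the rest stays under the cabinet top
- rail_mid (a point): middle of the round steel bar of the hanging rail, on the bar's axis: bar 18 mm thick and 380 mm long between two wooden end posts that rise 6 mm above it; axes: y along the bar, x across it, z up. Top of the bar 175 mm above the bench; the rail is fixed
- glue: bystander, loose: glue jar 72 mm wide, 110 mm tall; origin at the centre of its underside
- ear0: ear defenders (rigid; may be absent) standing on their cups: 162 mm across (x), 70 mm deep (y), 150 mm tall; origin at bench level midway between the cups, z up. Cups 85 mm tall, 70 mm free between the cushions. Crown of the black headband: 46 mm long (x), 30 wide (y), 18 thick, 132 to 150 mm above the origin; beyond it the band slopes down to the cups
- ear0_crown (a point): middle of the underside of that headband's crown, 132 mm above the body's origin; same axes as the body
- ear1: ear defenders (rigid; may be absent) standing on their cups: 162 mm across (x), 70 mm deep (y), 150 mm tall; origin at bench level midway between the cups, z up. Cups 85 mm tall, 70 mm free between the cushions. Crown of the black headband: 46 mm long (x), 30 wide (y), 18 thick, 132 to 150 mm above the origin; beyond it the band slopes down to the cups
- ear1_crown (a point): middle of the underside of that headband's crown, 132 mm above the body's origin; same axes as the body
- ear2: ear defenders (rigid; may be absent) standing on their cups: 162 mm across (x), 70 mm deep (y), 150 mm tall; origin at bench level midway between the cups, z up. Cups 85 mm tall, 70 mm free between the cushions. Crown of the black headband: 46 mm long (x), 30 wide (y), 18 thick, 132 to 150 mm above the origin; beyond it the band slopes down to the cups
- ear2_crown (a point): middle of the underside of that headband's crown, 132 mm above the body's origin; same axes as the body
- stamp0: bookbinder's hand stamp (may be absent) lying along its x: wooden handle 28 x 28 mm from x = -75 to +19 mm, thin brass shank, square brass face 30 x 30 mm ending at x = +75 mm; origin at its middle, underside
- stamp0_mid (a point): middle of that stamp, on its axis 15 mm above its underside; same axes as the body
- stamp1: bookbinder's hand stamp (may be absent) lying along its x: wooden handle 28 x 28 mm from x = -75 to +19 mm, thin brass shank, square brass face 30 x 30 mm ending at x = +75 mm; origin at its middle, underside
- stamp1_mid (a point): middle of that stamp, on its axis 15 mm above its underside; same axes as the body
- stamp2: bookbinder's hand stamp (may be absent) lying along its x: wooden handle 28 x 28 mm from x = -75 to +19 mm, thin brass shank, square brass face 30 x 30 mm ending at x = +75 mm; origin at its middle, underside
- stamp2_mid (a point): middle of that stamp, on its axis 15 mm above its underside; same axes as the body

How it is judged (in metres and radians):
On the way, in this order (a step that is already met when the one before it is completed fails the run):
1. the drawer is pulled out to its stop (at least 0.204 m) (value of joint cab_drawer0 above 0.204 m), for 0.2 s.
2. every hand stamp lies on the floor of the drawer (x of stamp0_mid in the frame of drawer_floor between 0.008 and 0.248 m and y of stamp0_mid in the frame of drawer_floor between -0.13 and 0.13 m and z of stamp0_mid in the frame of drawer_floor between 0 and 0.03 m and x of stamp1_mid in the frame of drawer_floor between 0.008 and 0.248 m and y of stamp1_mid in the frame of drawer_floor between -0.13 and 0.13 m and z of stamp1_mid in the frame of drawer_floor between 0 and 0.03 m and x of stamp2_mid in the frame of drawer_floor between 0.008 and 0.248 m and y of stamp2_mid in the frame of drawer_floor between -0.13 and 0.13 m and z of stamp2_mid in the frame of drawer_floor between 0 and 0.03 m), for 0.2 s.
3. the drawer is shut again (within 8 mm) (value of joint cab_drawer0 below 0.008 m), for 0.2 s.
At the end, for the whole second after the job is handed in: Drawer shut within 8 mm, every stamp lying on its floor; all ear defenders at rest on the rail: crown within 30 mm sideways of the bar axis, -5 to 30 mm above it, 10 mm clear of the bar ends, across the bar within 0.5 rad, upright within 0.4 rad (all of step 2 and value of joint cab_drawer0 below 0.008 m and x of ear0_crown in the frame of rail_mid between -0.03 and 0.03 m and y of ear0_crown in the frame of rail_mid between -0.18 and 0.18 m and z of ear0_crown in the frame of rail_mid between -0.005 and 0.03 m and angle between each of ear0, ear1, ear2's own z axis and vertical below 0.4 rad and angle between the x axis of each of ear0, ear1, ear2 and the x axis of rail_mid, either way round below 0.5 rad and linear speed of each of ear0, ear1, ear2 below 0.05 m/s and x of ear1_crown in the frame of rail_mid between -0.03 and 0.03 m and y of ear1_crown in the frame of rail_mid between -0.18 and 0.18 m and z of ear1_crown in the frame of rail_mid between -0.005 and 0.03 m and x of ear2_crown in the frame of rail_mid between -0.03 and 0.03 m and y of ear2_crown in the frame of rail_mid between -0.18 and 0.18 m and z of ear2_crown in the frame of rail_mid between -0.005 and 0.03 m); the robot touches nothing.
It fails at once if the glue jar is moved more than 30 mm (distance of glue from where it was at the start of the episode above 0.03 m).
Of ear0, ear1, ear2 only 2 to 3 are there at a start; the rules pass over those that are not, and their reading is None.
Of stamp0, stamp1, stamp2 only 2 to 3 are there at a start; the rules pass over those that are not, and their reading is None.
At some moment in a run one of stamp0, stamp1, stamp2 may be knocked a few centimetres aside while the robot is not near it.
It also fails if it takes over 210 s, if anything falls off the work surface, if the arm or the gripper's body presses on something with over 40 N, if the wrist force passes 120 N, or if a joint passes its speed limit or range.

### The arm

A 6-joint arm with a two-finger parallel gripper is mounted at the origin on the work surface. World frame = base frame: x ahead of the robot, y to its left, z up, the work surface at z = 0. Lengths are in mm, angles in rad, forces in N, time in s.
With the tool pointing down it reaches from about 400 to 825 mm from the base axis. Payload 7 kg.
Tool frame: the origin (TCP) lies midway between the tips of the shut fingers; the grasp point (between the pads) lies pinch_z behind it (pinch_z is the distance from the TCP to the grasp point, in mm); z points along the fingers, y is the line along which they close (so a half turn about z gives the same grasp; the last joint's range is limited). The gripper opens to 88 mm and grips with 3 to 60 N. Pads are 19 mm wide; open, the fingers measure 130 mm over their backs; the gripper's body (78 mm by 193 mm) begins 47 mm behind the grasp point.
Start: joints at [-0.959, 0.359, 0.012, 0, -1.224, -0.288], TCP at [214.739, -639.908, 226.561] pointing down, gripper open.
Joint ranges: [-3.07, 3.07], [-1.43, 2.12], [-1.02, 1.25], [-3.03, 1.67], [-3.05, -0], [-3.03, 3.03]. Speed limits (rad/s): [2.39, 2.39, 3.01, 3.14, 3.14, 3.14].

### API

Orientations are given as a unit quaternion [w, x, y, z].
In Python, from workcell import read_state, get_image, calibration, job_done, pinch_z gives the robot as it stands. The module is installed in compiled form; this text tells all that it offers.
- The arm moves only by the shell command python3 -m pendant 'ROWS'. ROWS is JSON, a list of rows, each a list of 7 numbers: the shift along the tool's x, y, z in mm, then the turn, a rotation vector about the tool's x, y, z in degrees, then the finger opening in mm, from 0 to 87.6. In form: [[x, y, z, rx, ry, rz, grip], ...]. A call has exactly 5 rows; each row is the pose to reach, as a shift and turn from the pose commanded when the call began, along the tool's axes at that moment; what a row does not reach only later rows make up. A row lasts 1/10 s, in which the tool goes at most 50 mm and 8.59 degrees, less where a joint would pass 70% of its speed; a pose out of reach is approached as far as the arm can. A call with a gripper value outside its range is refused whole. The fingers move at their own pace and stop on an object; the grip force is fixed at half the most. Time passes only in rows, so rows that repeat a pose let the fingers close, or fill a call up. It gives the time, the measured TCP pose, the force, the opening and the grip force at its end, in the units of the state.
- read_state(): the state, without advancing time (a new reading comes with each control period).
- get_image(name): name is "side" or "top"; returns the picture (480x640x3 uint8, red, green, blue); there is no depth.
- calibration(name): a dict with "K" (3x3 intrinsics, pixels), "world_from_camera" (4x4, takes a point from camera to world coordinates). Camera axes: x right, y up, looking along -z (the intrinsics and any distortion apply to the point x, -y, -z); pixel columns grow to the right and rows downward; lengths in mm; the calibration is good to about 2 mm. A picture is of the moment at which its call begins. calibration takes no time and is no camera call.
- job_done(): hands the job in; it is judged then, once.
The state is a dict: "time_s": time; "joint_pos": joint angles; "dq": joint speeds; "effort": joint torques, N m; "tool_pos": TCP position; "ee_rot": TCP orientation; "force": force on the tool from outside, world axes, zero at the start; "ft_torque": the same for the moment, N m; "gripper_width": finger opening in mm; "gripper_force": force on a finger pad.
Only numpy, scipy, OpenCV 4.12 (cv2) and the standard library are available. Lean on these libraries where they do the work, as an engineer would, in place of code of your own. Each camera call takes 0.05 s, during which the arm holds its last target. There are 200 camera calls.

## Working session

There is one attempt and no reset: what is moved stays moved. The work goes in short steps, Python scripts to look and compute and a shell command to move; the robot and the scene stay as the last step left them, time stands still between calls to the robot, and variables do not carry over. Pictures are saved under pics/ and viewed, at most 14 in all, crops included, and the job is handed in when it is done.

```bash
mkdir -p pics; python3 - <<'E'
from workcell import *
import cv2,numpy as np
for n in("side","top"):
    im=get_image(n);cv2.imwrite(f"pics/{n}0.png",im[:,:,::-1]);np.save(n+"0.npy",im)
    c=calibration(n);print(n,np.round(c["K"],1).tolist(),np.round(c["world_from_camera"],3).tolist(),[k for k in c])
s=read_state();print(s,pinch_z)
E
```

```text
side [[526.9, 0.0, 317.6], [0.0, 526.9, 239.3], [0.0, 0.0, 1.0]] [[-0.878, 0.331, -0.346, 179.606], [-0.479, -0.615, 0.627, 686.147], [-0.005, 0.716, 0.698, 963.021], [0.0, 0.0, 0.0, 1.0]] ['K', 'world_from_camera']
top [[476.0, 0.0, 323.5], [0.0, 476.0, 231.8], [0.0, 0.0, 1.0]] [[-0.012, 0.997, -0.074, 494.213], [-0.999, -0.01, 0.03, -27.754], [0.029, 0.074, 0.997, 1114.567], [0.0, 0.0, 0.0, 1.0]] ['K', 'world_from_camera']
{'time_s': 0.1, 'joint_pos': array([-9.58923831e-01,  3.59340248e-01,  1.11575624e-02, -3.12443715e-04,
       -1.22412811e+00, -2.88110428e-01]), 'dq': array([ 2.22988950e-05,  1.96678538e-04,  3.01592561e-03,  1.75771052e-03,
       -2.42592464e-04,  1.09813941e-03]), 'effort': array([-8.71877110e-04, -5.84163952e+01,  2.93753922e+01,  7.01546296e+00,
        1.01958291e-02, -6.66019355e-05]), 'tool_pos': array([ 214.57963842, -639.51496405,  225.7026122 ]), 'ee_rot': array([-1.97099073e-04, -1.61122389e-01,  9.86934132e-01,  7.45741227e-04]), 'force': array([-0.06109265,  1.03178691, -0.02989461]), 'ft_torque': array([-0.02502315,  0.00169651,  0.01330091]), 'gripper_force': 0.0, 'gripper_width': 87.64821737894165} 18.8
```

View pics/top0.png

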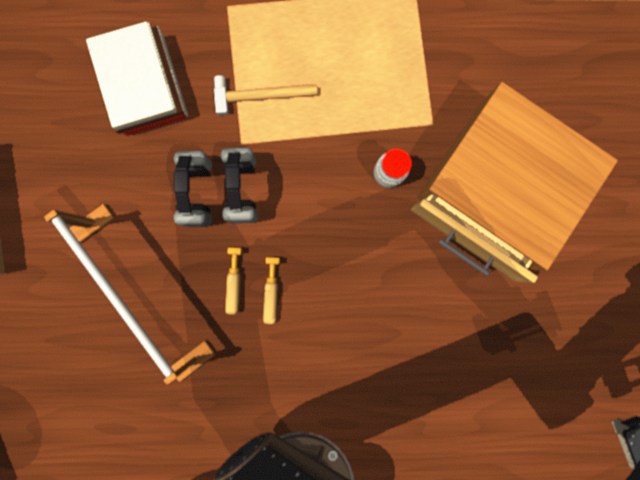

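View pics/side0.png

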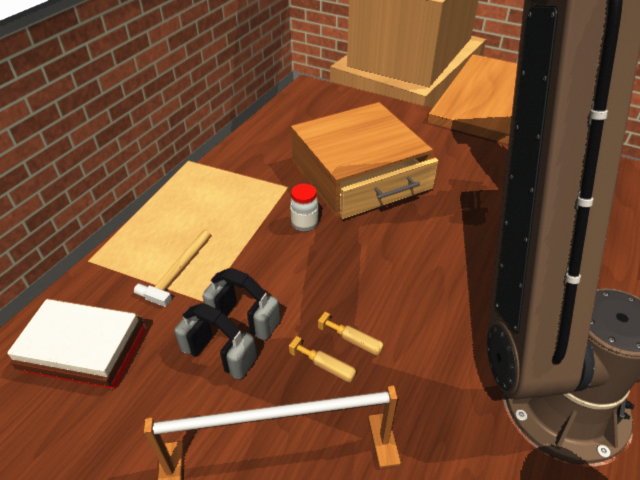

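The top view shows two ear defenders at about (190,188) and (238,185), and two stamps at (233,281) and (271,290) with their brass heads up-image. The rail runs from (55,218) to (170,375). The cabinet's handle runs from about (441,238) to (490,272), and the jar is at (395,168). I see no third ear defender or stamp.

```bash
cat > h.py <<'E'
import numpy as np,cv2
from scipy.spatial.transform import Rotation as R
from workcell import *
def ray(n,uv):
    c=calibration(n);K=c["K"];T=np.array(c["world_from_camera"])
    uv=np.atleast_2d(np.array(uv,float))
    d=np.c_[(uv[:,0]-K[0][2])/K[0][0],-(uv[:,1]-K[1][2])/K[1][1],-np.ones(len(uv))]@T[:3,:3].T
    return T[:3,3],d
def onz(n,uv,z):
    o,d=ray(n,uv);return o+d*((z-o[2])/d[:,2])[:,None]
def px(n,P):
    c=calibration(n);K=c["K"];T=np.array(c["world_from_camera"])
    q=(np.atleast_2d(P)-T[:3,3])@T[:3,:3];return np.c_[K[0][2]-K[0][0]*q[:,0]/q[:,2],K[1][2]+K[1][1]*q[:,1]/q[:,2]]
def blobs(im,box,f,minA=40):
    u0,v0,u1,v1=box;s=im[v0:v1,u0:u1];h=cv2.cvtColor(s,cv2.COLOR_RGB2HSV).astype(int)
    m=f(h[...,0],h[...,1],h[...,2]).astype(np.uint8)
    m=cv2.morphologyEx(m,cv2.MORPH_CLOSE,np.ones((3,3)))
    cs,_=cv2.findContours(m,cv2.RETR_EXTERNAL,cv2.CHAIN_APPROX_NONE)
    return [c[:,0]+[u0,v0] for c in cs if cv2.contourArea(c)>minA]
def go(x,y,z,yaw=None):
    """shift/turn in tool axes to reach TCP xyz, tool pointing down, tool y axis along world yaw (deg, mod 180, nearest)"""
    s=read_state();q=s["ee_rot"];r=R.from_quat(np.r_[q[1:],q[0]]);M=r.as_matrix()
    d=M.T@(np.array([x,y,z])-s["tool_pos"]);cur=np.degrees(np.arctan2(M[1,1],M[0,1]))
    yaw=cur if yaw is None else cur+(yaw-cur+90)%180-90
    a=np.radians(yaw);G=np.c_[[np.sin(a),-np.cos(a),0],[np.cos(a),np.sin(a),0],[0,0,-1]]
    print("go",np.round(d,1),np.round(np.degrees((r.inv()*R.from_matrix(G)).as_rotvec()),1),"| yaw",round(cur,1),"j6",np.round(s["joint_pos"][5],2),"tcp",np.round(s["tool_pos"],1),"w",round(s["gripper_width"],1),"F",np.round(s["force"],1),"t",round(s["time_s"],1))
E
python3 - <<'E'
from h import *
im=np.load("top0.npy")
r=lambda c:cv2.minAreaRect(c.astype(np.float32))
print("stamps")
for c in blobs(im,(210,235,300,335),lambda h,s,v:(h>14)&(v>110)):
    b=cv2.boxPoints(r(c));w=onz("top",b,15);print(len(c),r(c),np.round(w[:,:2]).tolist())
print("ears")
for c in blobs(im,(165,140,275,235),lambda h,s,v:(v<60)&(s<110),30):
    print(r(c),np.round(onz("top",cv2.boxPoints(r(c)),150)[:,:2]).tolist())
print("rail")
for c in blobs(im,(40,200,190,390),lambda h,s,v:(v>130)&(s<60),100):
    print(r(c),np.round(onz("top",cv2.boxPoints(r(c)),170)[:,:2]).tolist())
print("handle")
for c in blobs(im,(430,225,500,280),lambda h,s,v:(s<90)&(v>40),30):
    print(r(c),np.round(onz("top",cv2.boxPoints(r(c)),90)[:,:2]).tolist())
print("jar",onz("top",[397,164],110))
print("cab corners",np.round(onz("top",[[503,83],[616,160],[546,270]],125)))
for p in[(190,188),(238,185),(466,255),(271,300)]:print(p,im[p[1],p[0]])
big=cv2.resize(im[220:290,425:545],None,fx=6,fy=6,interpolation=2);cv2.imwrite("pics/handle.png",big[:,:,::-1])
E
```

```text
stamps
157 ((270.708984375, 290.33868408203125), (14.15739917755127, 67.23700714111328), 2.436648368835449) [[368.0, 81.0], [520.0, 74.0], [518.0, 42.0], [366.0, 49.0]]
156 ((232.76658630371094, 280.4516296386719), (14.067617416381836, 67.34039306640625), 2.2457425594329834) [[391.0, 167.0], [544.0, 161.0], [542.0, 129.0], [389.0, 135.0]]
ears
((192.99998474121094, 190.49996948242188), (35.99999237060547, 68.99998474121094), -0.0) [[582.0, 243.0], [724.0, 244.0], [723.0, 171.0], [582.0, 171.0]]
((239.40020751953125, 186.60687255859375), (67.82176208496094, 33.22163391113281), 88.02507019042969) [[729.0, 150.0], [731.0, 82.0], [591.0, 78.0], [590.0, 145.0]]
rail
((111.48895263671875, 295.9096374511719), (194.8284149169922, 8.430197715759277), 53.78529739379883) [[593.0, 479.0], [603.0, 466.0], [296.0, 239.0], [287.0, 252.0]]
((181.5, 217.0), (10.0, 15.0), 90.0) [[606.0, 239.0], [606.0, 210.0], [586.0, 210.0], [587.0, 239.0]]
handle
((467.7620544433594, 251.5659942626953), (59.32433319091797, 18.657438278198242), 34.695152282714844) [[545.0, -307.0], [578.0, -331.0], [503.0, -436.0], [470.0, -411.0]]
jar [[ 713.17407775 -217.75585612  110.        ]]
cab corners [[ 886. -449.  125.]
 [ 716. -688.  125.]
 [ 482. -524.  125.]]
(190, 188) [119  66  35]
(238, 185) [45 43 45]
(466, 255) [101  63  49]
(271, 300) [247 204 114]
```

View pics/handle.png

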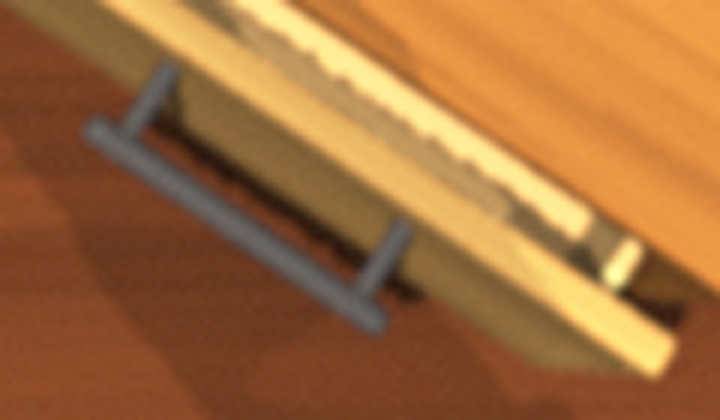

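```bash
python3 - <<'E'
from h import *
im=np.load("top0.npy");sd=np.load("side0.npy")
a=cv2.resize(im[140:235,165:275],(550,475),interpolation=2);b=cv2.resize(sd[260:380,170:290],(480,480),interpolation=2)
c=np.zeros((480,1030,3),np.uint8);c[:475,:550]=a;c[:,550:]=b
cv2.imwrite("pics/ears.png",cv2.resize(c,(800,373))[:,:,::-1])
p=onz("top",[[440.5,241.8],[487.8,273.7]],92);m=p.mean(0);d=p[0]-p[1];print("handle",p.round(1).tolist(),m.round(1),np.hypot(*d[:2]),"bar yaw",np.degrees(np.arctan2(d[1],d[0])))
print("cab front top right", onz("top",[[546,270],[503,83]],125).round(1))
print(px("side",[m]))
E
```

```text
handle [[545.7, -311.8, 92.0], [475.5, -412.8, 92.0]] [ 510.6 -362.3   92. ] 122.94122277116988 bar yaw 55.1995165805574
cab front top right [[ 482.3 -524.3  125. ]
 [ 885.8 -449.2  125. ]]
[[400.09844293 189.31911972]]
```

View pics/ears.png

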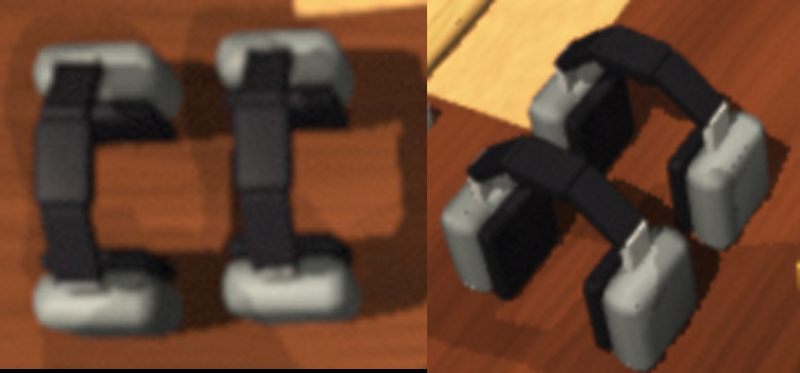

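The crowns are at about (181.5,180) and (233,178) in the top view, and both cup axes are nearly vertical in the image. The drawer is slightly ajar, with its bar at yaw 55°. I'll hook the shut fingers between the bar and the drawer front.

```bash
python3 - <<'E'
from h import *
c=onz("top",[[181.5,179.9],[233,178.1]],150);print(c.round(1),px("side",c).round(1))
go(527,-374,226,55)
E
```

```text
[[674.3 230.6 150. ]
 [677.3 126.5 150. ]] [[208.6 310.3]
 [238.1 274.6]]Traceback (most recent call last):
  File "<stdin>", line 3, in <module>
  File "h.py", line 26, in go
    print("go",np.round(d,1),np.round(np.degrees((r.inv()*R.from_matrix(G)).as_rotvec()),1),"| yaw",round(cur,1),"j6",np.round(s["joint_pos"][5],2),"tcp",np.round(s["tool_pos"],1),"w",round(s["gripper_width"],1),"F",np.round(s["force"],1),"t",round(s["time_s"],1))
                                                          ~~~~~~~~~~~~~^^^
  File "scipy/spatial/transform/_rotation.pyx", line 1143, in scipy.spatial.transform._rotation.Rotation.from_matrix
ValueError: Non-positive determinant (left-handed or null coordinate frame) in rotation matrix 0: [[ 0.81915204  0.57357644  0.        ]
 [-0.57357644  0.81915204  0.        ]
 [ 0.          0.         -1.        ]].
```

```bash
sed -i 's/\[np.sin(a),-np.cos(a),0\]/[-np.sin(a),np.cos(a),0]/' h.py; python3 - <<'E'
from h import *
go(527,-374,226,55)
E
```

```text
go [-3.806e+02  1.524e+02 -1.000e-01] [ 0.1 -0.  53.5] | yaw 108.5 j6 -0.29 tcp [ 214.6 -639.5  225.7] w 87.6 F [-0.1  1.  -0. ] t 0.1
```

```bash
python3 -m pendant '[[-40,16,0,0,0,6,0],[-80,32,0,0,0,12,0],[-120,48,0,0,0,18,0],[-160,64,0,0,0,24,0],[-200,80,0,0,0,30,0]]'; python3 -c "
from h import *
go(527,-374,150,55)"
```

```text
time_s: 0.6
tool_pos: [379.8, -499.0, 226.2]
ee_rot: [-0.0, 0.102, 0.995, 0.0]
force: [0.5, -0.6, 0.4]
gripper_width: 53.3
gripper_force: 0.0
go [-118.8  152.2   76.2] [ 0.  -0.  23.3] | yaw 78.3 j6 -1.17 tcp [ 379.8 -499.   226.2] w 53.3 F [ 0.5 -0.6  0.4] t 0.6
```

```bash
python3 -m pendant '[[-30,38,10,0,0,6,0],[-60,76,20,0,0,12,0],[-90,114,30,0,0,18,0],[-119,152,40,0,0,23.3,0],[-119,152,56,0,0,23.3,0]]';python3 -m pendant '[[0,0,0,0,0,0,0],[0,0,0,0,0,0,0],[0,0,0,0,0,0,0],[0,0,0,0,0,0,0],[0,0,0,0,0,0,0]]'; python3 -c "
from h import *
im=get_image('side');cv2.imwrite('pics/hk.png',cv2.resize(im[120:240,310:470],(800,600),interpolation=2)[:,:,::-1])
go(527,-374,76,55)"
```

```text
time_s: 1.1
tool_pos: [529.9, -371.7, 170.3]
ee_rot: [0.001, 0.298, 0.955, 0.0]
force: [0.1, -0.0, -1.1]
gripper_width: 13.5
gripper_force: 0.0
time_s: 1.6
tool_pos: [525.4, -375.8, 171.4]
ee_rot: [0.001, 0.299, 0.954, -0.0]
force: [0.6, -0.8, 0.3]
gripper_width: 0.5
gripper_force: 0.0
go [-0.3  2.3 95.2] [0.  0.1 0.2] | yaw 55.2 j6 -1.86 tcp [ 525.4 -375.7  171.2] w 0.5 F [-0.1  0.4 -0.2] t 1.6
```

View pics/hk.png

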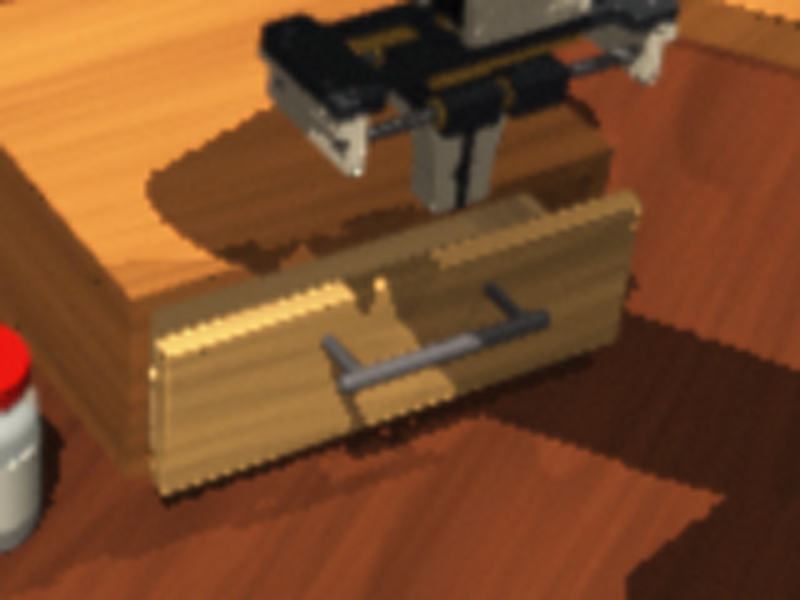

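The crop agrees with the top view: the handle middle is at side (399,190), against (400,189) predicted. Next I lower the fingers into the gap.

```bash
python3 -m pendant '[[0,2,25,0,0,0,0],[0,2,50,0,0,0,0],[0,2,65,0,0,0,0],[0,2,80,0,0,0,0],[0,2,95,0,0,0,0]]';python3 -m pendant '[[-8,0,0,0,0,0,0],[-16,0,0,0,0,0,0],[-24,0,0,0,0,0,0],[-32,0,0,0,0,0,0],[-40,0,0,0,0,0,0]]'; python3 -c "
from h import *
go(527,-374,76,55)"
```

```text
time_s: 2.15
tool_pos: [526.7, -373.8, 75.2]
ee_rot: [0.0, 0.299, 0.954, -0.0]
force: [0.6, -0.2, 0.2]
gripper_width: 0.3
gripper_force: 0.0
time_s: 2.65
tool_pos: [548.3, -388.9, 76.2]
ee_rot: [-0.013, 0.3, 0.954, 0.003]
force: [-53.4, 58.5, 58.0]
gripper_width: 0.4
gripper_force: 38.8
go [25.9  0.   0.9] [-0.1 -1.5  0.1] | yaw 55.1 j6 -1.84 tcp [ 548.3 -388.9   76.2] w 0.4 F [-53.4  58.5  58. ] t 2.6
```

I had the sign wrong: tool +x points out of the cabinet, so that move pushed the drawer shut. The force stayed under the limit, and I'm reversing now.

```bash
python3 -m pendant '[[10,0,0,0,0,0,0],[20,0,0,0,0,0,0],[30,0,0,0,0,0,0],[40,0,0,0,0,0,0],[50,0,0,0,0,0,0]]';python3 -m pendant '[[20,0,0,0,0,0,0],[40,0,0,0,0,0,0],[60,0,0,0,0,0,0],[80,0,0,0,0,0,0],[100,0,0,0,0,0,0]]'; python3 -c "
from h import *
go(548.3,-388.9,76,55)"
```

```text
time_s: 3.15
tool_pos: [518.9, -367.7, 76.1]
ee_rot: [0.001, 0.299, 0.954, -0.0]
force: [1.5, -0.4, 0.9]
gripper_width: 0.5
gripper_force: 0.7
time_s: 3.65
tool_pos: [436.2, -310.2, 75.7]
ee_rot: [0.001, 0.299, 0.954, 0.0]
force: [2.1, 0.2, 0.4]
gripper_width: 0.2
gripper_force: 0.9
go [-1.37e+02 -8.00e-01 -1.00e-01] [0.  0.1 0.3] | yaw 55.3 j6 -1.93 tcp [ 436.2 -310.2   75.7] w 0.2 F [2.1 0.2 0.4] t 3.6
```

```bash
python3 -m pendant '[[16,0,0,0,0,0,0],[32,0,0,0,0,0,0],[48,0,0,0,0,0,0],[64,0,0,0,0,0,0],[78,0,0,0,0,0,0]]';python3 -m pendant '[[2,0,0,0,0,0,0],[4,0,0,0,0,0,0],[6,0,0,0,0,0,0],[8,0,0,0,0,0,0],[10,0,0,0,0,0,0]]'; python3 -c "
from h import *
go(548.3,-388.9,76,55)"
```

```text
time_s: 4.15
tool_pos: [371.9, -265.8, 75.7]
ee_rot: [0.0, 0.299, 0.954, 0.0]
force: [1.7, 0.8, -0.1]
gripper_width: 0.6
gripper_force: 0.8
time_s: 4.65
tool_pos: [367.3, -262.2, 76.1]
ee_rot: [0.003, 0.298, 0.955, -0.001]
force: [9.5, -15.0, -12.3]
gripper_width: 0.5
gripper_force: 8.1
go [-220.9   -1.2    1.4] [0.  0.3 0.3] | yaw 55.3 j6 -2.0 tcp [ 367.3 -262.2   76.1] w 0.5 F [  9.5 -15.  -12.3] t 4.7
```

It's at the stop. I back off into the middle of the gap, lift out, and look.

```bash
python3 -m pendant '[[0,0,0,0,0,0,0],[0,0,0,0,0,0,0],[-4,0,0,0,0,0,0],[-8,0,0,0,0,0,0],[-8,0,-20,0,0,0,0]]';python3 -m pendant '[[0,0,-40,0,0,0,0],[0,0,-80,0,0,0,0],[0,0,-120,0,0,0,20],[0,0,-160,0,0,0,60],[0,0,-160,0,0,0,60]]'; python3 -c "
from h import *
go(450,58,120,88)
im=get_image('top');cv2.imwrite('pics/t1.png',im[:,:,::-1]);np.save('top1.npy',im)
r=lambda c:cv2.minAreaRect(c.astype(np.float32))
for c in blobs(im,(200,225,320,345),lambda h,s,v:(h>14)&(v>110)):
    b=cv2.boxPoints(r(c));w=onz('top',b,15);print(r(c),w.mean(0).round(1),np.round(w[:,:2]).tolist())
"
```

```text
time_s: 5.15
tool_pos: [369.3, -264.8, 93.6]
ee_rot: [-0.003, 0.299, 0.954, -0.0]
force: [-0.3, -0.6, 0.4]
gripper_width: 0.4
gripper_force: 0.0
time_s: 5.65
tool_pos: [373.2, -266.3, 261.0]
ee_rot: [0.004, 0.298, 0.954, -0.0]
force: [-0.1, -0.2, -0.1]
gripper_width: 19.2
gripper_force: 0.0
go [122.7 310.1 140.5] [ -0.    0.5 -32.7] | yaw 55.3 j6 -1.99 tcp [ 373.2 -266.3  261. ] w 19.2 F [-0.1 -0.2 -0.1] t 5.7
((307.5, 338.5), (23.0, 11.0), 0.0) [332.4 -21.3  15. ] [[321.0, 5.0], [345.0, 5.0], [344.0, -48.0], [320.0, -47.0]]
((270.7080993652344, 290.35992431640625), (14.242427825927734, 67.27952575683594), 2.436648368835449) [442.9  61.8  15. ] [[367.0, 81.0], [520.0, 75.0], [518.0, 42.0], [366.0, 49.0]]
((232.78195190429688, 280.4512634277344), (14.148687362670898, 67.42608642578125), 2.2906100749969482) [466.6 148.2  15. ] [[391.0, 167.0], [544.0, 161.0], [542.0, 129.0], [389.0, 135.0]]
```

View pics/t1.png

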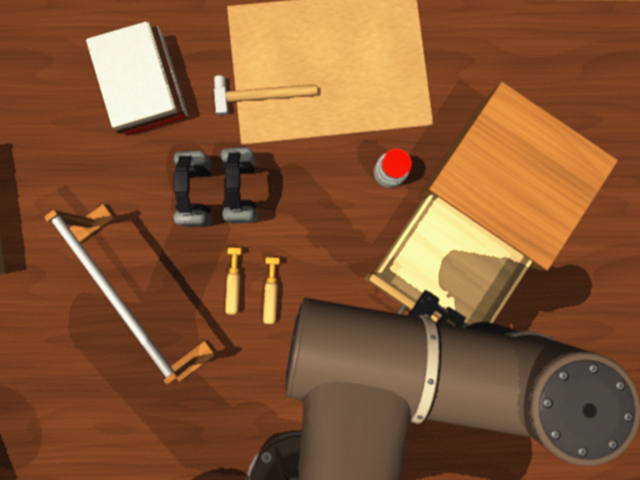

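The drawer is out and its floor is clear. The stamps haven't moved: mids at (443,62) and (467,148), yaw about −2.3°. Next is the nearer stamp.

```bash
python3 -m pendant '[[12,31,10,0,0,-4,60],[25,62,20,0,0,-8,60],[37,93,30,0,0,-12,60],[50,124,40,0,0,-16,60],[62,155,50,0,0,-20,60]]';python3 -c "
from h import *
go(448,61.6,120,87.7)"
```

```text
time_s: 6.2
tool_pos: [407.3, -101.2, 204.0]
ee_rot: [-0.001, 0.127, 0.992, -0.0]
force: [1.4, 0.0, 0.4]
gripper_width: 58.6
gripper_force: 0.0
go [  1.5 167.9  83.9] [ -0.   -0.1 -12.3] | yaw 75.4 j6 -2.06 tcp [ 407.3 -101.2  204. ] w 58.6 F [1.4 0.  0.4] t 6.2
```

```bash
python3 -m pendant '[[0,42,20,0,0,-4,60],[0,84,40,0,0,-8,60],[1,126,60,0,0,-12.3,60],[1.5,168,75,0,0,-12.3,60],[1.5,168,84,0,0,-12.3,60]]';python3 -m pendant '[[0,0,0,0,0,0,60],[0,0,0,0,0,0,60],[0,0,0,0,0,0,60],[0,0,20,0,0,0,60],[0,0,40,0,0,0,60]]';python3 -c "
from h import *
go(448,61.6,4,87.7)"
```

```text
time_s: 6.7
tool_pos: [449.7, 63.5, 119.3]
ee_rot: [-0.001, 0.02, 1.0, -0.001]
force: [-0.3, -0.0, 0.6]
gripper_width: 60.1
gripper_force: 0.0
time_s: 7.2
tool_pos: [450.2, 59.9, 82.3]
ee_rot: [0.001, 0.022, 1.0, 0.001]
force: [0.6, -0.4, -0.1]
gripper_width: 59.9
gripper_force: 0.0
go [ 2.5  1.4 78.3] [ 0.1  0.2 -0.2] | yaw 87.5 j6 -2.18 tcp [450.2  59.9  82.3] w 59.9 F [ 0.6 -0.4 -0.1] t 7.2
```

```bash
python3 -m pendant '[[2,1,30,0,0,0,60],[2,1,50,0,0,0,60],[2,1,65,0,0,0,60],[2,1,76,0,0,0,60],[2,1,76,0,0,0,60]]';python3 -m pendant '[[0,0,0,0,0,0,15],[0,0,0,0,0,0,15],[0,0,0,0,0,0,15],[0,0,0,0,0,0,15],[0,0,0,0,0,0,15]]';python3 -m pendant '[[0,0,0,0,0,0,15],[0,0,-20,0,0,0,15],[0,0,-60,0,0,0,15],[0,0,-100,0,0,0,15],[0,0,-150,0,0,0,15]]';python3 -c "
from h import *
go(515.6,-299,190,55)"
```

```text
time_s: 7.7
tool_pos: [446.9, 60.3, 5.0]
ee_rot: [-0.001, 0.022, 1.0, -0.0]
force: [-0.8, -0.2, 0.0]
gripper_width: 60.1
gripper_force: 0.0
time_s: 8.2
tool_pos: [447.7, 61.6, 6.0]
ee_rot: [0.0, 0.021, 1.0, 0.0]
force: [-1.1, -0.3, 4.6]
gripper_width: 28.1
gripper_force: 29.9
time_s: 8.7
tool_pos: [446.0, 60.9, 155.9]
ee_rot: [-0.002, 0.021, 1.0, -0.001]
force: [2.2, 2.5, -2.8]
gripper_width: 27.9
gripper_force: 29.9
go [ -84.8 -356.6  -33.8] [-0.1 -0.1 32.5] | yaw 87.5 j6 -2.19 tcp [446.   60.9 155.9] w 27.9 F [ 2.2  2.5 -2.8] t 8.7
```

Gripped: the width reads 28 mm, matching the handle. Carrying it to the drawer.

```bash
python3 -m pendant '[[-10,-40,-7,0,0,4,15],[-20,-80,-14,0,0,8,15],[-29,-120,-21,0,0,12,15],[-38,-160,-28,0,0,16,15],[-48,-200,-34,0,0,20,15]]';python3 -c "
from h import *
go(515.6,-299,190,55)"
```

```text
time_s: 9.2
tool_pos: [486.6, -141.9, 189.8]
ee_rot: [-0.0, 0.196, 0.981, 0.0]
force: [0.8, 0.8, -1.5]
gripper_width: 27.6
gripper_force: 29.9
go [ -87.1 -134.    -0.3] [ 0.  -0.  12.4] | yaw 67.4 j6 -2.07 tcp [ 486.6 -141.9  189.8] w 27.6 F [ 0.8  0.8 -1.5] t 9.2
```

```bash
python3 -m pendant '[[-29,-45,0,0,0,4,15],[-58,-90,0,0,0,8,15],[-87,-134,0,0,0,12.4,15],[-87,-134,0,0,0,12.4,15],[-87,-134,0,0,0,12.4,15]]';python3 -c "
from h import *
go(515.6,-299,60,55)
im=get_image('side');cv2.imwrite('pics/d1.png',cv2.resize(im[100:280,240:480],(800,600),interpolation=2)[:,:,::-1])"
```

```text
time_s: 9.7
tool_pos: [515.5, -299.0, 188.1]
ee_rot: [-0.001, 0.301, 0.954, 0.0]
force: [0.4, 1.1, -2.2]
gripper_width: 27.7
gripper_force: 29.9
go [ -0.4   0.2 128.1] [-0.  -0.1 -0. ] | yaw 55.0 j6 -1.98 tcp [ 515.5 -299.   188.1] w 27.7 F [ 0.4  1.1 -2.2] t 9.7
```

View pics/d1.png

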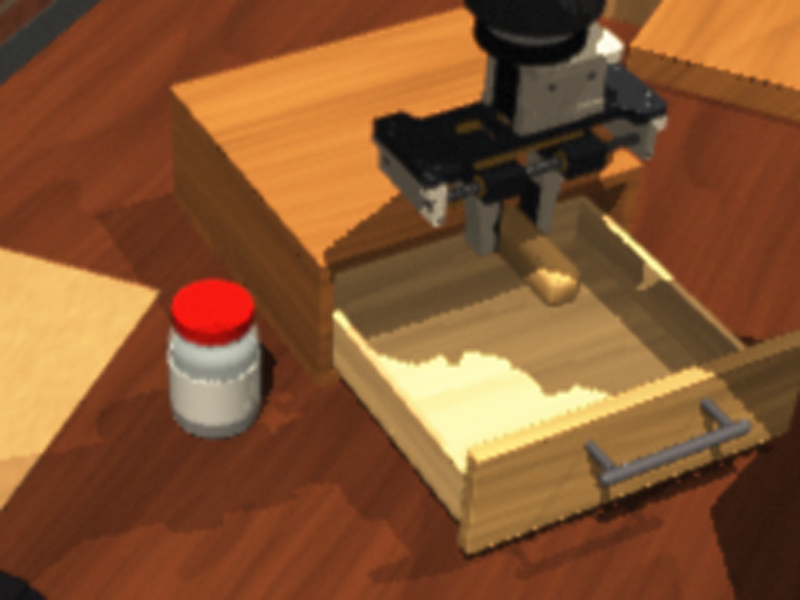

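The stamp is held level over the drawer, clear of the front and the cabinet, and the jar is well off to the left. Lowering it.

```bash
python3 -m pendant '[[0,0,35,0,0,0,15],[0,0,70,0,0,0,15],[0,0,105,0,0,0,15],[0,0,125,0,0,0,15],[0,0,140,0,0,0,15]]';python3 -m pendant '[[0,0,3,0,0,0,15],[0,0,6,0,0,0,15],[0,0,9,0,0,0,15],[0,0,12,0,0,0,15],[0,0,15,0,0,0,15]]'
```

```text
time_s: 10.25
tool_pos: [515.2, -295.4, 48.0]
ee_rot: [-0.001, 0.298, 0.954, 0.0]
force: [-0.0, 0.1, -1.4]
gripper_width: 27.7
gripper_force: 29.9
time_s: 10.75
tool_pos: [516.5, -297.4, 35.1]
ee_rot: [0.001, 0.299, 0.954, 0.0]
force: [0.4, 0.3, -1.3]
gripper_width: 27.7
gripper_force: 29.9
```

```bash
python3 -m pendant '[[0,0,2,0,0,0,15],[0,0,4,0,0,0,15],[0,0,5,0,0,0,15],[0,0,6,0,0,0,15],[0,0,6,0,0,0,15]]';python3 -m pendant '[[0,0,2,0,0,0,15],[0,0,3,0,0,0,15],[0,0,4,0,0,0,15],[0,0,5,0,0,0,15],[0,0,5,0,0,0,15]]'
```

```text
time_s: 11.25
tool_pos: [516.1, -297.5, 28.4]
ee_rot: [-0.0, 0.299, 0.954, -0.0]
force: [-1.4, -0.3, -2.2]
gripper_width: 27.6
gripper_force: 29.9
time_s: 11.75
tool_pos: [519.5, -299.7, 27.8]
ee_rot: [0.004, 0.298, 0.954, -0.001]
force: [-2.7, -3.1, 22.0]
gripper_width: 27.9
gripper_force: 29.9
```

It touched down on the floor at about z = 22. Releasing and going for the second stamp.

```bash
python3 -m pendant '[[0,0,-4,0,0,0,15],[0,0,-4,0,0,0,58],[0,0,-4,0,0,0,58],[0,0,-4,0,0,0,58],[0,0,-4,0,0,0,58]]';python3 -m pendant '[[0,0,-30,0,0,0,58],[0,0,-70,0,0,0,58],[0,0,-110,0,0,0,58],[0,0,-150,0,0,0,58],[0,0,-170,0,0,0,58]]';python3 -c "
from h import *
go(471.6,148,190,87.8)
im=get_image('side');np.save('side2.npy',im);cv2.imwrite('pics/d2.png',cv2.resize(im[100:400,240:480],(480,600),interpolation=2)[:,:,::-1])
im=get_image('top')
r=lambda c:cv2.minAreaRect(c.astype(np.float32))
for c in blobs(im,(200,225,270,330),lambda h,s,v:(h>14)&(v>110)):
    b=cv2.boxPoints(r(c));w=onz('top',b,15);print(r(c),w.mean(0).round(1),np.round(w[:,:2]).tolist())
"
```

```text
time_s: 12.25
tool_pos: [515.9, -297.3, 27.1]
ee_rot: [-0.0, 0.299, 0.954, -0.0]
force: [0.1, 0.5, 0.2]
gripper_width: 54.3
gripper_force: 0.0
time_s: 12.75
tool_pos: [517.4, -298.0, 201.4]
ee_rot: [0.002, 0.299, 0.954, -0.0]
force: [0.1, -0.8, -0.2]
gripper_width: 58.3
gripper_force: 0.0
go [292.2 340.   10.4] [ -0.    0.3 -32.6] | yaw 55.2 j6 -1.98 tcp [ 517.4 -298.   201.4] w 58.3 F [ 0.1 -0.8 -0.2] t 12.8
((232.85000610351562, 280.47552490234375), (14.216296195983887, 67.36714935302734), 2.1610794067382812) [466.6 148.   15. ] [[391.0, 167.0], [544.0, 162.0], [542.0, 129.0], [389.0, 135.0]]
```

View pics/d2.png

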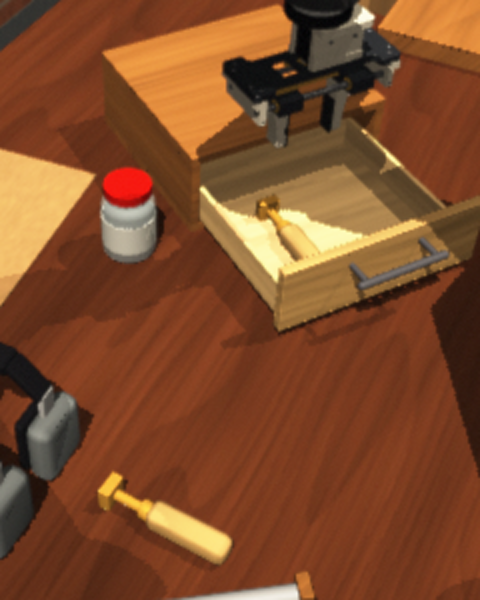

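The first stamp lies in the left half of the drawer. The second is still at (466.6,148).

```bash
python3 -m pendant '[[29,34,1,0,0,-3.3,58],[58,68,2,0,0,-6.5,58],[88,102,3,0,0,-10,58],[117,136,4,0,0,-13,58],[146,170,5,0,0,-16,58]]';python3 -c "
from h import *
go(471.6,148,100,87.8)"
```

```text
time_s: 13.35
tool_pos: [492.5, -72.9, 191.5]
ee_rot: [-0.001, 0.163, 0.987, -0.0]
force: [0.9, 0.6, 0.4]
gripper_width: 58.3
gripper_force: 0.0
go [ 90.6 202.6  91.6] [ -0.   -0.1 -16.5] | yaw 71.3 j6 -2.15 tcp [492.5 -72.9 191.5] w 58.3 F [0.9 0.6 0.4] t 13.3
```

```bash
python3 -m pendant '[[19,42,15,0,0,-3.5,58],[38,84,30,0,0,-7,58],[57,126,45,0,0,-10.5,58],[76,168,60,0,0,-14,58],[91,203,75,0,0,-16.5,58]]';python3 -m pendant '[[0,0,0,0,0,0,58],[0,0,0,0,0,0,58],[0,0,0,0,0,0,58],[0,0,0,0,0,0,58],[0,0,0,0,0,0,58]]';python3 -c "
from h import *
go(471.6,148,5,87.8)"
```

```text
time_s: 13.85
tool_pos: [471.9, 149.0, 116.3]
ee_rot: [-0.0, 0.019, 1.0, -0.0]
force: [1.5, 0.0, 0.2]
gripper_width: 58.5
gripper_force: 0.0
time_s: 14.35
tool_pos: [473.2, 146.2, 117.9]
ee_rot: [0.0, 0.021, 1.0, 0.0]
force: [-0.8, 0.3, 0.4]
gripper_width: 58.2
gripper_force: 0.0
go [  1.7   1.7 112.9] [ 0.   0.  -0.2] | yaw 87.6 j6 -2.31 tcp [473.2 146.2 117.9] w 58.2 F [-0.8  0.3  0.4] t 14.3
```

```bash
python3 -m pendant '[[1,1,40,0,0,0,58],[2,2,75,0,0,0,58],[2,2,95,0,0,0,58],[2,2,112,0,0,0,58],[2,2,112,0,0,0,58]]';python3 -m pendant '[[0,0,0,0,0,0,15],[0,0,0,0,0,0,15],[0,0,0,0,0,0,15],[0,0,0,0,0,0,15],[0,0,0,0,0,0,15]]';python3 -m pendant '[[0,0,0,0,0,0,15],[0,0,-20,0,0,0,15],[0,0,-65,0,0,0,15],[0,0,-110,0,0,0,15],[0,0,-155,0,0,0,15]]';python3 -c "
from h import *
go(452.6,-389,200,55)"
```

```text
time_s: 14.85
tool_pos: [469.9, 147.5, 3.8]
ee_rot: [-0.002, 0.021, 1.0, -0.001]
force: [-1.5, -1.1, 0.3]
gripper_width: 57.6
gripper_force: 0.0
time_s: 15.35
tool_pos: [471.3, 149.2, 6.3]
ee_rot: [0.0, 0.02, 1.0, 0.0]
force: [-1.1, -1.8, 6.0]
gripper_width: 27.7
gripper_force: 30.0
time_s: 15.85
tool_pos: [470.3, 148.8, 162.1]
ee_rot: [-0.0, 0.021, 1.0, -0.0]
force: [1.1, 1.1, -2.3]
gripper_width: 27.6
gripper_force: 30.0
go [  -4.3 -538.1  -37.8] [-0.  -0.  32.6] | yaw 87.6 j6 -2.32 tcp [470.3 148.8 162.1] w 27.6 F [ 1.1  1.1 -2.3] t 15.8
```

```bash
python3 -m pendant '[[5,-40,-10,0,0,2,15],[5,-85,-20,0,0,4,15],[5,-130,-30,0,0,6,15],[5,-175,-38,0,0,9,15],[5,-220,-38,0,0,12,15]]';python3 -m pendant '[[0,-40,0,0,0,3,15],[0,-80,0,0,0,6,15],[0,-120,0,0,0,9,15],[0,-160,0,0,0,12,15],[0,-200,0,0,0,15,15]]';python3 -c "
from h import *
go(452.6,-389,200,55)"
```

```text
time_s: 16.35
tool_pos: [456.9, -71.9, 199.9]
ee_rot: [0.001, 0.126, 0.992, 0.001]
force: [2.2, 0.1, -2.7]
gripper_width: 27.9
gripper_force: 30.0
time_s: 16.85
tool_pos: [406.5, -265.5, 198.5]
ee_rot: [0.0, 0.254, 0.967, 0.0]
force: [1.2, 0.6, -1.5]
gripper_width: 27.8
gripper_force: 30.0
go [-100.9  -84.8   -1.5] [ 0.  -0.   5.5] | yaw 60.5 j6 -1.91 tcp [ 406.5 -265.5  198.5] w 27.8 F [ 1.2  0.6 -1.5] t 16.9
```

```bash
python3 -m pendant '[[-33,-28,0,0,0,2,15],[-67,-56,0,0,0,4,15],[-101,-85,0,0,0,5.5,15],[-101,-85,0,0,0,5.5,15],[-101,-85,0,0,0,5.5,15]]';python3 -m pendant '[[0,0,35,0,0,0,15],[0,0,70,0,0,0,15],[0,0,105,0,0,0,15],[0,0,135,0,0,0,15],[0,0,155,0,0,0,15]]';python3 -c "
from h import *
go(452.6,-389,28.5,55)"
```

```text
time_s: 17.35
tool_pos: [453.2, -388.4, 197.1]
ee_rot: [-0.001, 0.3, 0.954, 0.0]
force: [-0.6, 1.4, -1.9]
gripper_width: 27.7
gripper_force: 30.0
time_s: 17.85
tool_pos: [452.5, -386.0, 41.8]
ee_rot: [-0.001, 0.299, 0.954, 0.0]
force: [-0.6, 0.4, -1.9]
gripper_width: 27.7
gripper_force: 30.0
go [-1.8 -2.4 13.3] [ 0.  -0.1  0.2] | yaw 55.2 j6 -1.8 tcp [ 452.5 -386.    41.8] w 27.7 F [-0.6  0.4 -1.9] t 17.9
```

```bash
python3 -m pendant '[[0,0,4,0,0,0,15],[0,0,8,0,0,0,15],[0,0,11,0,0,0,15],[0,0,13,0,0,0,15],[0,0,14,0,0,0,15]]';python3 -m pendant '[[0,0,0,0,0,0,58],[0,0,0,0,0,0,58],[0,0,0,0,0,0,58],[0,0,0,0,0,0,58],[0,0,-2,0,0,0,58]]';python3 -m pendant '[[0,0,-30,0,0,0,58],[0,0,-70,0,0,0,40],[0,0,-110,0,0,0,0],[0,0,-140,0,0,0,0],[0,0,-140,0,0,0,0]]';python3 -c "
from h import *
go(373,-266,170,55)
im=get_image('side');cv2.imwrite('pics/d3.png',cv2.resize(im[100:400,240:480],(480,600),interpolation=2)[:,:,::-1])"
```

```text
time_s: 18.35
tool_pos: [454.3, -388.0, 30.3]
ee_rot: [0.001, 0.299, 0.954, -0.0]
force: [0.3, 0.1, -1.6]
gripper_width: 27.8
gripper_force: 30.0
time_s: 18.85
tool_pos: [453.7, -387.8, 31.5]
ee_rot: [-0.0, 0.299, 0.954, 0.0]
force: [-0.9, 0.5, -0.4]
gripper_width: 57.3
gripper_force: 0.0
time_s: 19.35
tool_pos: [456.1, -389.4, 177.0]
ee_rot: [0.004, 0.299, 0.954, -0.001]
force: [0.9, -0.0, -1.1]
gripper_width: 31.5
gripper_force: 0.0
go [138.7  53.9   5.8] [0.  0.5 0.2] | yaw 55.2 j6 -1.8 tcp [ 456.1 -389.4  177. ] w 31.5 F [ 0.9 -0.  -1.1] t 19.4
```

View pics/d3.png

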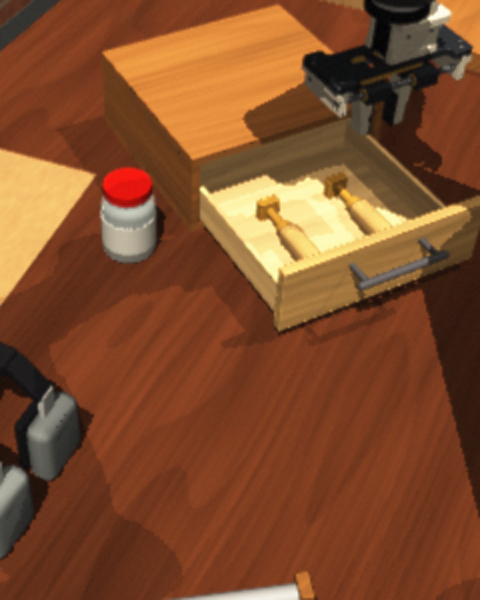

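Both stamps lie flat in the drawer. Back to the handle gap to push it shut.

```bash
python3 -m pendant '[[28,11,0,0,0,0,0],[56,22,0,0,0,0,0],[84,33,0,0,0,0,0],[112,44,0,0,0,0,0],[139,54,0,0,0,0,0]]';python3 -m pendant '[[0,0,0,0,0,0,0],[0,0,0,0,0,0,0],[0,0,0,0,0,0,0],[0,0,0,0,0,0,0],[0,0,0,0,0,0,0]]';python3 -c "
from h import *
go(372,-265.3,77,55)"
```

```text
time_s: 19.9
tool_pos: [369.1, -263.0, 170.4]
ee_rot: [-0.001, 0.3, 0.954, 0.0]
force: [-0.8, -0.3, 0.6]
gripper_width: 1.0
gripper_force: 0.0
time_s: 20.4
tool_pos: [370.8, -264.5, 171.2]
ee_rot: [-0.0, 0.3, 0.954, -0.0]
force: [-0.7, -0.9, -1.0]
gripper_width: 0.4
gripper_force: 0.0
go [-1.5  0.1 94.2] [-0.  -0.   0.1] | yaw 55.1 j6 -1.99 tcp [ 370.8 -264.5  171.2] w 0.4 F [-0.7 -0.9 -1. ] t 20.4
```

```bash
python3 -m pendant '[[-2,0,30,0,0,0,0],[-2,0,55,0,0,0,0],[-2,0,70,0,0,0,0],[-2,0,83,0,0,0,0],[-2,0,94,0,0,0,0]]';python3 -m pendant '[[-5,0,0,0,0,0,0],[-20,0,0,0,0,0,0],[-40,0,0,0,0,0,0],[-60,0,0,0,0,0,0],[-80,0,0,0,0,0,0]]';python3 -m pendant '[[-20,0,0,0,0,0,0],[-40,0,0,0,0,0,0],[-60,0,0,0,0,0,0],[-80,0,0,0,0,0,0],[-100,0,0,0,0,0,0]]';python3 -c "
from h import *
go(548.3,-388.9,77,55)"
```

```text
time_s: 20.9
tool_pos: [372.1, -265.5, 76.5]
ee_rot: [-0.001, 0.3, 0.954, -0.0]
force: [0.6, -1.0, 0.1]
gripper_width: 0.6
gripper_force: 0.0
time_s: 21.4
tool_pos: [438.3, -311.7, 77.8]
ee_rot: [-0.0, 0.3, 0.954, -0.0]
force: [-2.4, 1.5, 0.5]
gripper_width: 0.4
gripper_force: 0.9
time_s: 21.9
tool_pos: [520.3, -369.1, 77.9]
ee_rot: [-0.0, 0.3, 0.954, -0.0]
force: [-1.7, 1.1, 1.0]
gripper_width: 0.6
gripper_force: 0.9
go [-34.3  -0.3   0.9] [-0.  -0.   0.1] | yaw 55.1 j6 -1.87 tcp [ 520.3 -369.1   77.9] w 0.6 F [-1.7  1.1  1. ] t 21.9
```

```bash
python3 -m pendant '[[-8,0,0,0,0,0,0],[-16,0,0,0,0,0,0],[-24,0,0,0,0,0,0],[-28,0,0,0,0,0,0],[-31,0,0,0,0,0,0]]';python3 -m pendant '[[-1,0,0,0,0,0,0],[-2,0,0,0,0,0,0],[-3,0,0,0,0,0,0],[-3,0,0,0,0,0,0],[-3,0,0,0,0,0,0]]';python3 -c "
from h import *
go(548.3,-388.9,77,55)"
```

```text
time_s: 22.4
tool_pos: [545.4, -385.8, 77.6]
ee_rot: [-0.0, 0.299, 0.954, 0.0]
force: [-1.4, 0.4, 0.2]
gripper_width: 0.6
gripper_force: 0.6
time_s: 22.9
tool_pos: [547.9, -387.5, 77.6]
ee_rot: [0.0, 0.299, 0.954, -0.0]
force: [-0.1, -0.0, 0.7]
gripper_width: 0.5
gripper_force: 0.3
go [-1.1 -0.9  0.6] [0.  0.  0.2] | yaw 55.2 j6 -1.85 tcp [ 547.9 -387.5   77.6] w 0.5 F [-0.1 -0.   0.7] t 22.9
```

```bash
python3 -m pendant '[[-1,0,0,0,0,0,0],[-2,0,0,0,0,0,0],[-3,0,0,0,0,0,0],[-4,0,0,0,0,0,0],[-4,0,0,0,0,0,0]]';python3 -c "
from h import *
go(548.3,-388.9,77,55)"
```

```text
time_s: 23.4
tool_pos: [548.8, -388.3, 77.5]
ee_rot: [-0.002, 0.3, 0.954, 0.001]
force: [-8.6, 9.1, 8.5]
gripper_width: 0.3
gripper_force: 5.9
go [ 0.1 -0.8  0.5] [-0.  -0.3  0.1] | yaw 55.1 j6 -1.85 tcp [ 548.8 -388.3   77.5] w 0.3 F [-8.6  9.1  8.5] t 23.4
```

The drawer is firmly shut. Lifting out and going to the ear defenders.

```bash
python3 -m pendant '[[4,0,0,0,0,0,0],[9,0,0,0,0,0,0],[9,0,-30,0,0,0,0],[9,0,-75,0,0,0,0],[9,0,-120,0,0,0,0]]';python3 -m pendant '[[0,30,-20,0,0,-3,40],[0,65,-40,0,0,-6,70],[0,105,-50,0,0,-9,70],[0,150,-50,0,0,-12,70],[0,195,-50,0,0,-15,70]]';python3 -c "
from h import *
go(674.3,230.6,250,89.5)
im=get_image('top');np.save('top3.npy',im)"
```

```text
time_s: 23.9
tool_pos: [543.5, -384.6, 198.5]
ee_rot: [-0.0, 0.299, 0.954, -0.0]
force: [0.5, -0.5, 0.5]
gripper_width: 0.3
gripper_force: 0.0
time_s: 24.4
tool_pos: [656.3, -223.4, 248.5]
ee_rot: [0.001, 0.172, 0.985, 0.0]
force: [0.9, 0.0, -0.8]
gripper_width: 34.9
gripper_force: 0.0
go [136.5 433.4  -1.5] [  0.    0.1 -19.3] | yaw 70.2 j6 -1.87 tcp [ 656.3 -223.4  248.5] w 34.9 F [ 0.9  0.  -0.8] t 24.4
```

```bash
python3 -m pendant '[[13,43,0,0,0,-2,70],[27,87,0,0,0,-4,70],[41,130,0,0,0,-6,70],[54,173,0,0,0,-8,70],[68,217,0,0,0,-10,70]]';python3 -c "
from h import *
go(674.3,230.6,210,89.5)"
```

```text
time_s: 24.95
tool_pos: [665.0, 4.3, 247.7]
ee_rot: [0.001, 0.085, 0.996, 0.0]
force: [0.8, -0.4, -0.3]
gripper_width: 69.1
gripper_force: 0.0
go [ 29.3 224.6  37.8] [ 0.   0.1 -9.3] | yaw 80.2 j6 -2.04 tcp [665.    4.3 247.7] w 69.1 F [ 0.8 -0.4 -0.3] t 24.9
```

```bash
python3 -m pendant '[[6,45,5,0,0,-2,70],[12,90,10,0,0,-4,70],[18,135,20,0,0,-6,70],[24,180,30,0,0,-8,70],[29.3,225,38,0,0,-9.3,70]]';python3 -m pendant '[[0,0,0,0,0,0,70],[0,0,0,0,0,0,70],[0,0,0,0,0,0,70],[0,0,0,0,0,0,70],[0,0,0,0,0,0,70]]';python3 -c "
from h import *
go(674.3,230.6,136,89.5)
im=get_image('side');cv2.imwrite('pics/e1.png',cv2.resize(im[220:390,150:310],(565,600),interpolation=2)[:,:,::-1])"
```

```text
time_s: 25.45
tool_pos: [674.3, 231.2, 209.2]
ee_rot: [0.0, 0.004, 1.0, 0.0]
force: [0.7, -0.2, -0.3]
gripper_width: 70.1
gripper_force: 0.0
time_s: 25.95
tool_pos: [674.8, 228.1, 210.2]
ee_rot: [0.0, 0.006, 1.0, 0.0]
force: [-0.2, -0.0, -1.1]
gripper_width: 70.2
gripper_force: 0.0
go [ 0.6  2.4 74.2] [ 0.   0.  -0.1] | yaw 89.4 j6 -2.18 tcp [674.8 228.1 210.2] w 70.2 F [-0.2 -0.  -1.1] t 25.9
```

View pics/e1.png

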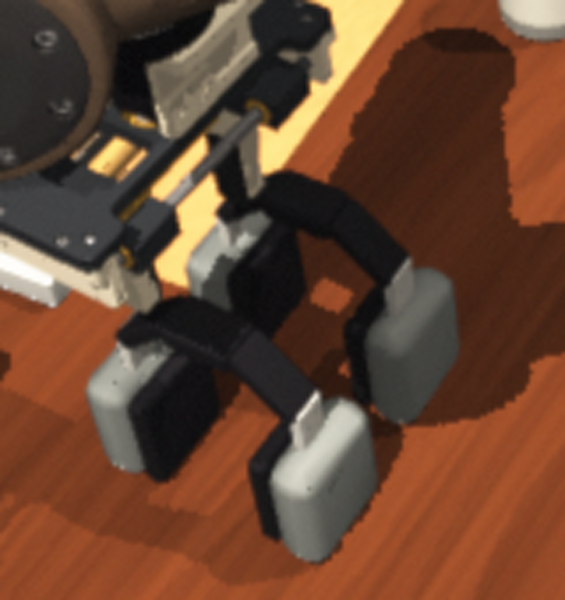

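```bash
python3 -m pendant '[[0.5,2,30,0,0,0,70],[0.5,2.4,50,0,0,0,70],[0.5,2.4,65,0,0,0,70],[0.5,2.4,74,0,0,0,70],[0.5,2.4,74,0,0,0,70]]';python3 -c "
from h import *
print(np.degrees(read_state()['joint_pos']).round(1))
go(674.3,230.6,136,89.5)"
```

```text
time_s: 26.5
tool_pos: [673.7, 231.1, 134.4]
ee_rot: [-0.001, 0.005, 1.0, -0.0]
force: [-0.3, 0.5, 0.3]
gripper_width: 70.4
gripper_force: 0.0
[  34.6   27.6   -0.7   -0.   -61.8 -125.1]
go [-0.6 -0.5 -1.6] [-0.1 -0.1 -0.1] | yaw 89.4 j6 -2.18 tcp [673.7 231.1 134.4] w 70.4 F [-0.3  0.5  0.3] t 26.5
```

Yaw equals 180 + j1 + j6, so I have to take the long turn (+127°) to stay in joint 6's range. Gripping and lifting now.

```bash
python3 -m pendant '[[0,0,-1,0,0,0,15],[0,0,-1,0,0,0,15],[0,0,-1,0,0,0,15],[0,0,-1,0,0,0,15],[0,0,-1,0,0,0,15]]';python3 -m pendant '[[0,0,-10,0,0,0,15],[0,0,-50,0,0,0,15],[0,0,-95,0,0,0,15],[0,0,-145,0,0,0,15],[0,0,-195,0,0,0,15]]';python3 -c "
from h import *
print(np.degrees(read_state()['joint_pos']).round(1))
go(493,395,335,150)"
```

```text
time_s: 27.0
tool_pos: [674.1, 231.7, 136.9]
ee_rot: [0.0, 0.005, 1.0, 0.0]
force: [0.1, -0.1, -0.5]
gripper_width: 35.6
gripper_force: 0.0
time_s: 27.5
tool_pos: [673.4, 231.3, 333.8]
ee_rot: [-0.0, 0.005, 1.0, -0.0]
force: [1.4, 0.8, -2.2]
gripper_width: 29.5
gripper_force: 29.9
[  34.6   21.9   16.3   -0.   -84.5 -125.1]
go [182.  161.9  -1.1] [  0.   -0.  -60.5] | yaw 89.5 j6 -2.18 tcp [673.4 231.3 333.8] w 29.5 F [ 1.4  0.8 -2.2] t 27.5
```

The fingers may have closed a little late, so I'm checking the hold.

```bash
python3 -c "
from h import *
im=get_image('side');cv2.imwrite('pics/e2.png',cv2.resize(im[150:370,110:310],(545,600),interpolation=2)[:,:,::-1])
print(px('side',[[673,231,334],[673,246,334],[673,216,334]]).round(1))"
```

```text
[[192.9 243.5]
 [187.3 249. ]
 [198.4 238. ]]
```

View pics/e2.png

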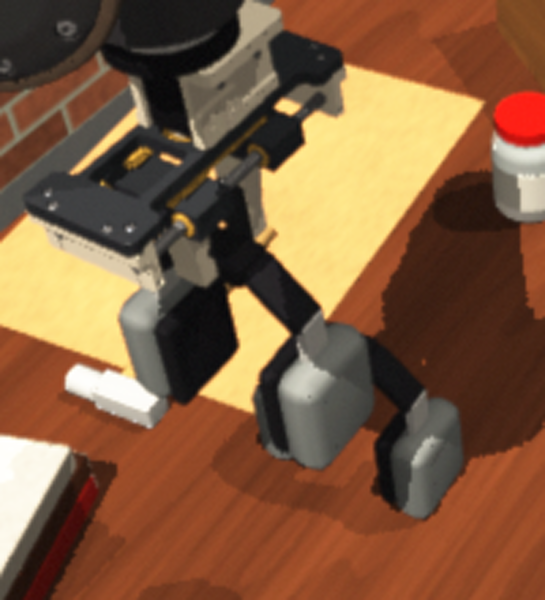

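```bash
python3 -c "
from h import *
P=onz('side',[239.2,378.1],0)[0];print(P)
for h in range(180,206,4):print(h,px('side',[P+[0,0,h]]).round(1))
go(493,395,335,150)"
```

```text
[6.02899910e+02 2.58607769e+02 1.13686838e-13]
180 [[228.4 325.6]]
184 [[228.1 324.3]]
188 [[227.9 323. ]]
192 [[227.6 321.6]]
196 [[227.3 320.3]]
200 [[227.  318.9]]
204 [[226.7 317.6]]
go [184.7 162.    8. ] [ -0.2   0.7 -60.5] | yaw 89.5 j6 -2.18 tcp [676.1 231.3 344.6] w 29.6 F [ 1.6 -0.7 10.1] t 27.6
```

The cups sit about 192 mm up, so the tips are about 10 mm above the crown's underside and the hold is upright. Carrying it to the rail.

```bash
python3 -m pendant '[[10,8,-4,0,0,-6,15],[24,20,-8,0,0,-13,15],[42,36,-12,0,0,-20,15],[60,52,-12,0,0,-27,15],[78,68,-12,0,0,-34,15]]';python3 -c "
from h import *
go(493,395,345,165)"
```

```text
time_s: 28.05
tool_pos: [595.7, 300.7, 343.7]
ee_rot: [-0.0, -0.29, 0.957, 0.0]
force: [0.1, 0.8, -2.6]
gripper_width: 29.7
gripper_force: 29.9
go [ 33.1 135.4  -1.2] [  0.   -0.  -41.3] | yaw 123.7 j6 -1.74 tcp [595.7 300.7 343.7] w 29.7 F [ 0.1  0.8 -2.6] t 28.1
```

```bash
python3 -m pendant '[[6,25,0,0,0,-8,15],[12,50,0,0,0,-16,15],[18,75,0,0,0,-24,15],[25,100,0,0,0,-32,15],[33,135,0,0,0,-40,15]]';python3 -c "
from h import *
go(493,395,345,216.5)"
```

```text
time_s: 28.55
tool_pos: [494.0, 394.7, 343.7]
ee_rot: [-0.0, -0.6, 0.8, -0.0]
force: [0.2, 0.4, -2.1]
gripper_width: 29.3
gripper_force: 29.9
go [-0.   1.1 -1.3] [  0.   -0.  -52.8] | yaw 163.7 j6 -1.27 tcp [494.  394.7 343.7] w 29.3 F [ 0.2  0.4 -2.1] t 28.6
```

```bash
python3 -m pendant '[[0,1,0,0,0,-8,15],[0,1,0,0,0,-16,15],[0,1,0,0,0,-24,15],[0,1,0,0,0,-32,15],[0,1,0,0,0,-40,15]]';python3 -c "
from h import *
im=np.load('top0.npy')
c=blobs(im,(40,200,190,390),lambda h,s,v:(v>130)&(s<60),500)[0];r=cv2.minAreaRect(c.astype(np.float32));b=cv2.boxPoints(r)
e=onz('top',[(b[0]+b[1])/2,(b[2]+b[3])/2],166);print(e.round(1).tolist(),e.mean(0),px('side',e).round(1).tolist())
d=e[0]-e[1];print(np.linalg.norm(d),np.degrees(np.arctan2(d[1],d[0])))
m=e.mean(0);u=d/np.linalg.norm(d)
print(m+60*u,m-60*u)
go(493,395,345,216.5)"
```

```text
time_s: 29.05
tool_pos: [493.4, 394.9, 343.6]
ee_rot: [0.0, 0.838, -0.546, -0.0]
force: [-0.2, -0.2, -2.9]
gripper_width: 29.5
gripper_force: 29.9
[[598.5, 474.9, 166.0], [290.3, 246.6, 166.0]] [444.42015675 360.73459917 166.        ] [[151.9, 430.1], [388.8, 398.8]]
383.5799931442914 36.531837438613714
[492.63172949 396.45076152 166.        ] [396.208584   325.01843681 166.        ]
go [-0.2  0.3 -1.4] [  0.    0.  -12.7] | yaw -156.2 j6 -0.57 tcp [493.4 394.9 343.6] w 29.5 F [-0.2 -0.2 -2.9] t 29.1
```

```bash
python3 -m pendant '[[0,0,0,0,0,-7,15],[0,0,0,0,0,-12.7,15],[0,0,0,0,0,-12.7,15],[0,0,0,0,0,-12.7,15],[0,0,0,0,0,-12.7,15]]';python3 -m pendant '[[0,0,20,0,0,0,15],[0,0,45,0,0,0,15],[0,0,70,0,0,0,15],[0,0,95,0,0,0,15],[0,0,110,0,0,0,15]]';python3 -c "
from h import *
im=get_image('top');cv2.imwrite('pics/r1.png',cv2.resize(im[190:400,30:230],(571,600),interpolation=2)[:,:,::-1])
go(492.6,396.5,188,216.5)"
```

```text
time_s: 29.55
tool_pos: [493.7, 395.0, 343.6]
ee_rot: [0.0, 0.891, -0.454, -0.0]
force: [-0.2, 0.3, -2.5]
gripper_width: 29.8
gripper_force: 29.9
time_s: 30.05
tool_pos: [493.1, 394.5, 231.3]
ee_rot: [0.001, 0.891, -0.454, -0.0]
force: [-0.2, 0.2, -1.9]
gripper_width: 29.7
gripper_force: 29.9
go [-2.  -1.9 41.2] [ 0.3 -0.  -0.5] | yaw -144.0 j6 -0.35 tcp [492.4 393.9 229.2] w 29.7 F [-1.   0.1 -5.3] t 30.1
```

```bash
python3 -c "
from h import *
im=get_image('side');cv2.imwrite('pics/r2.png',cv2.resize(im[300:480,110:400],(800,497),interpolation=2)[:,:,::-1])"
```

```text
(no output)
```

View pics/r2.png

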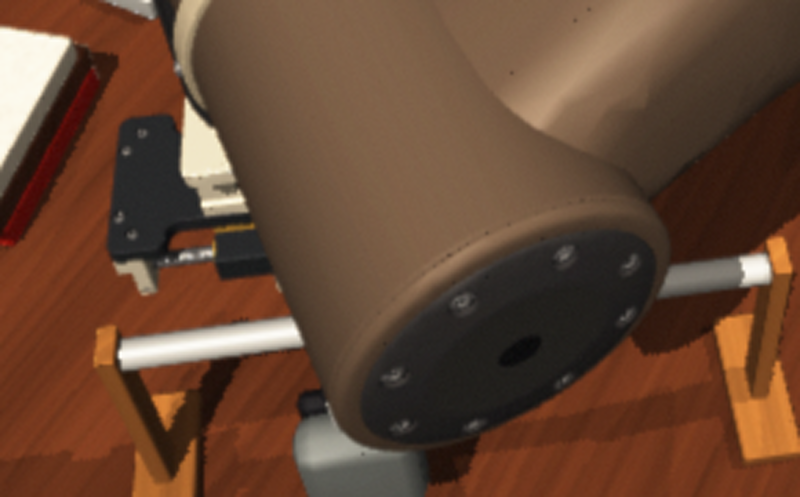

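The arm hides the bar, but one cup is visible on the camera side and no force shows. I'll descend by feel.

```bash
python3 -m pendant '[[-2,-2,8,0,0,-0.4,15],[-2,-2,16,0,0,-0.4,15],[-2,-2,24,0,0,-0.4,15],[-2,-2,30,0,0,-0.4,15],[-2,-2,34,0,0,-0.4,15]]';python3 -m pendant '[[0,0,1,0,0,0,15],[0,0,2,0,0,0,15],[0,0,3,0,0,0,15],[0,0,4,0,0,0,15],[0,0,5,0,0,0,15]]';python3 -c "
from h import *
go(492.6,396.5,186,216.5)"
```

```text
time_s: 30.65
tool_pos: [494.1, 397.7, 198.9]
ee_rot: [0.0, 0.893, -0.45, -0.0]
force: [0.2, -0.2, -3.9]
gripper_width: 29.4
gripper_force: 29.9
time_s: 31.15
tool_pos: [494.2, 398.0, 194.7]
ee_rot: [-0.0, 0.893, -0.45, 0.0]
force: [-0.2, -0.6, -2.1]
gripper_width: 29.6
gripper_force: 29.9
go [0.2 2.2 8.7] [-0.   0.   0.1] | yaw -143.4 j6 -0.35 tcp [494.2 398.  194.7] w 29.6 F [-0.2 -0.6 -2.1] t 31.1
```

```bash
python3 -m pendant '[[0,0,1,0,0,0,15],[0,0,2,0,0,0,15],[0,0,3,0,0,0,15],[0,0,4,0,0,0,15],[0,0,5,0,0,0,15]]';python3 -m pendant '[[0,0,1,0,0,0,15],[0,0,2,0,0,0,15],[0,0,3,0,0,0,15],[0,0,3,0,0,0,15],[0,0,3,0,0,0,15]]'
```

```text
time_s: 31.65
tool_pos: [494.2, 397.9, 189.5]
ee_rot: [0.0, 0.893, -0.45, -0.0]
force: [-1.2, 0.8, -2.2]
gripper_width: 29.6
gripper_force: 29.9
time_s: 32.15
tool_pos: [494.2, 397.9, 186.5]
ee_rot: [0.0, 0.893, -0.45, 0.0]
force: [-1.0, 0.7, -2.3]
gripper_width: 29.6
gripper_force: 29.9
```

```bash
python3 -m pendant '[[0,0,1,0,0,0,15],[0,0,1,0,0,0,15],[0,0,2,0,0,0,15],[0,0,2,0,0,0,15],[0,0,2,0,0,0,15]]';python3 -m pendant '[[0,0,1,0,0,0,15],[0,0,1,0,0,0,15],[0,0,2,0,0,0,15],[0,0,2,0,0,0,15],[0,0,2,0,0,0,15]]'
```

```text
time_s: 32.65
tool_pos: [494.2, 397.9, 184.5]
ee_rot: [0.0, 0.893, -0.45, 0.0]
force: [-0.6, -0.5, -1.5]
gripper_width: 29.9
gripper_force: 29.9
time_s: 33.15
tool_pos: [494.3, 398.0, 184.0]
ee_rot: [-0.001, 0.893, -0.45, 0.0]
force: [-4.0, -1.8, 7.8]
gripper_width: 29.6
gripper_force: 30.0
```

It's resting on the bar. Releasing and lifting.

```bash
python3 -m pendant '[[0,0,-1,0,0,0,34],[0,0,-1,0,0,0,45],[0,0,-1,0,0,0,60],[0,0,-1,0,0,0,60],[0,0,-1,0,0,0,60]]';python3 -m pendant '[[0,0,-15,0,0,0,60],[0,0,-35,0,0,0,60],[0,0,-65,0,0,0,60],[0,0,-95,0,0,0,60],[0,0,-125,0,0,0,60]]';python3 -c "
from h import *
go(640,165,300,180)"
```

```text
time_s: 33.65
tool_pos: [494.2, 397.9, 183.4]
ee_rot: [0.0, 0.893, -0.45, -0.0]
force: [0.1, -0.1, 0.2]
gripper_width: 57.9
gripper_force: 0.0
time_s: 34.15
tool_pos: [494.1, 397.8, 309.6]
ee_rot: [0.0, 0.893, -0.45, 0.0]
force: [1.4, 0.9, 0.1]
gripper_width: 59.8
gripper_force: 0.0
go [273.8  21.5   9.7] [ 0.  -0.  36.6] | yaw -143.4 j6 -0.35 tcp [494.1 397.8 309.6] w 59.8 F [1.4 0.9 0.1] t 34.1
```

```bash
python3 -m pendant '[[30,10,0,0,0,0,70],[75,20,0,0,0,0,70],[120,20,0,0,0,-7,70],[165,20,0,0,0,-14,70],[210,20,0,0,0,-21,70]]';python3 -c "
from h import *
go(677.3,126.5,240,90)
im=get_image('side');cv2.imwrite('pics/r3.png',cv2.resize(im[210:480,110:430],(640,540),interpolation=2)[:,:,::-1])"
```

```text
time_s: 34.65
tool_pos: [604.0, 215.9, 308.8]
ee_rot: [-0.0, 0.961, -0.277, 0.0]
force: [0.1, 0.3, -0.3]
gripper_width: 69.4
gripper_force: 0.0
go [109.6  36.7  68.8] [ -0.   -0.  -32.1] | yaw -122.1 j6 0.36 tcp [604.  215.9 308.8] w 69.4 F [ 0.1  0.3 -0.3] t 34.6
```

View pics/r3.png

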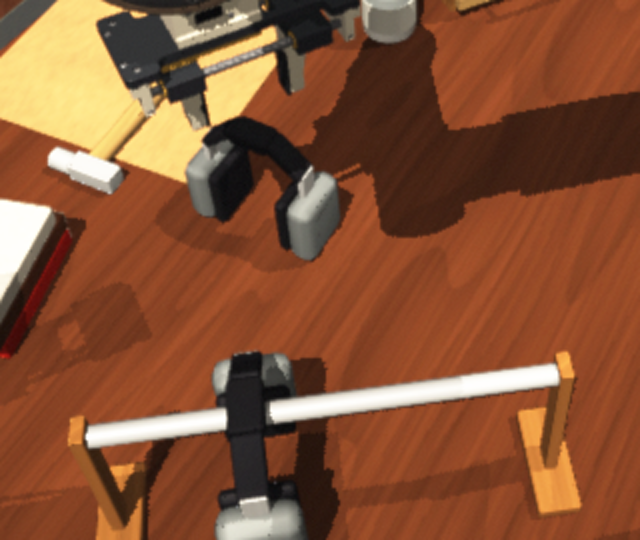

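The first pair hangs properly over the bar, and the second still stands at the same spot. Fetching it.

```bash
python3 -m pendant '[[22,8,10,0,0,-7,70],[44,15,25,0,0,-14,70],[66,22,40,0,0,-21,70],[88,30,55,0,0,-28,70],[110,37,69,0,0,-32,70]]';python3 -m pendant '[[0,0,0,0,0,0,70],[0,0,0,0,0,0,70],[0,0,10,0,0,0,70],[0,0,30,0,0,0,70],[0,0,40,0,0,0,70]]';python3 -c "
from h import *
go(677.3,126.5,134,90)"
```

```text
time_s: 35.2
tool_pos: [676.6, 126.2, 238.6]
ee_rot: [0.0, 1.0, -0.002, -0.0]
force: [0.8, 0.6, -0.3]
gripper_width: 69.7
gripper_force: 0.0
time_s: 35.7
tool_pos: [675.2, 127.8, 198.3]
ee_rot: [-0.0, 1.0, -0.004, -0.0]
force: [0.1, 0.2, -0.3]
gripper_width: 70.0
gripper_force: 0.0
go [ 2.2  1.3 64.3] [-0.   0.1 -0.4] | yaw -90.4 j6 1.09 tcp [675.2 127.8 198.3] w 70.0 F [ 0.1  0.2 -0.3] t 35.7
```

```bash
python3 -m pendant '[[2,1,25,0,0,0,70],[2,1,45,0,0,0,60],[2,1,55,0,0,0,60],[2,1,61,0,0,0,60],[2,1,61,0,0,0,60]]';python3 -m pendant '[[0,0,0,0,0,0,15],[0,0,0,0,0,0,15],[0,0,0,0,0,0,15],[0,0,0,0,0,0,15],[0,0,0,0,0,0,15]]';python3 -m pendant '[[0,0,0,0,0,0,15],[0,0,0,0,0,0,15],[0,0,-10,0,0,0,15],[0,0,-25,0,0,0,15],[0,0,-50,0,0,0,15]]';python3 -m pendant '[[0,0,-35,0,0,0,15],[0,0,-75,0,0,0,15],[0,0,-115,0,0,0,15],[0,0,-145,0,0,0,15],[0,0,-160,0,0,0,15]]';python3 -c "
from h import *
go(396.2,325,348,36.5)"
```

```text
time_s: 36.2
tool_pos: [678.0, 126.3, 138.4]
ee_rot: [0.0, 1.0, -0.004, -0.0]
force: [0.7, 0.4, -0.7]
gripper_width: 60.1
gripper_force: 0.0
time_s: 36.7
tool_pos: [678.4, 126.1, 139.0]
ee_rot: [-0.0, 1.0, -0.004, 0.0]
force: [-0.2, 0.7, 0.7]
gripper_width: 30.1
gripper_force: 29.6
time_s: 37.2
tool_pos: [677.2, 125.6, 188.2]
ee_rot: [0.001, 1.0, -0.004, -0.002]
force: [-0.1, -0.1, -1.5]
gripper_width: 29.9
gripper_force: 29.6
time_s: 37.7
tool_pos: [678.7, 125.8, 353.8]
ee_rot: [-0.001, 1.0, -0.004, 0.003]
force: [0.3, -0.6, -1.8]
gripper_width: 29.8
gripper_force: 29.6
go [-284.1 -197.     4.7] [-0.2 -0.2 53.1] | yaw -90.4 j6 1.1 tcp [678.7 125.8 353.8] w 29.8 F [ 0.3 -0.6 -1.8] t 37.7
```

```bash
python3 -m pendant '[[-20,-14,0,0,0,4,15],[-50,-35,0,0,0,9,15],[-84,-58,0,0,0,15,15],[-118,-82,0,0,0,21,15],[-150,-104,0,0,0,27,15]]';python3 -c "
from h import *
go(396.2,325,348,36.5)"
```

```text
time_s: 38.2
tool_pos: [527.4, 231.6, 349.7]
ee_rot: [-0.0, 0.971, -0.239, 0.0]
force: [-0.2, 1.6, -0.5]
gripper_width: 29.8
gripper_force: 29.6
go [-159.6  -21.7    1.7] [-0.1 -0.  25.8] | yaw -117.7 j6 0.33 tcp [527.4 231.6 349.7] w 29.8 F [-0.2  1.6 -0.5] t 38.2
```

```bash
python3 -m pendant '[[-34,-5,0,0,0,6,15],[-68,-10,0,0,0,12,15],[-102,-15,0,0,0,18,15],[-136,-19,0,0,0,24,15],[-160,-22,0,0,0,26,15]]';python3 -m pendant '[[0,0,0,0,0,0,15],[0,0,0,0,0,0,15],[0,0,0,0,0,0,15],[0,0,0,0,0,0,15],[0,0,0,0,0,0,15]]';python3 -c "
from h import *
go(396.2,325,200,36.5)"
```

```text
time_s: 38.7
tool_pos: [395.4, 325.0, 349.9]
ee_rot: [-0.001, 0.892, -0.451, -0.0]
force: [-0.0, -1.1, -1.4]
gripper_width: 29.8
gripper_force: 29.6
time_s: 39.2
tool_pos: [397.6, 324.0, 348.5]
ee_rot: [0.0, 0.893, -0.45, 0.0]
force: [0.1, -0.5, -1.8]
gripper_width: 29.7
gripper_force: 29.6
go [ -1.7   0.5 148.5] [ 0. -0. -0.] | yaw -143.5 j6 -0.43 tcp [397.6 324.  348.5] w 29.7 F [ 0.1 -0.5 -1.8] t 39.2
```

```bash
python3 -m pendant '[[-1.5,0,25,0,0,0,15],[-1.5,0,50,0,0,0,15],[-1.5,0,75,0,0,0,15],[-1.5,0,100,0,0,0,15],[-1.5,0,120,0,0,0,15]]';python3 -m pendant '[[0,0,10,0,0,0,15],[0,0,20,0,0,0,15],[0,0,28,0,0,0,15],[0,0,34,0,0,0,15],[0,0,38,0,0,0,15]]';python3 -m pendant '[[0,0,1,0,0,0,15],[0,0,2,0,0,0,15],[0,0,3,0,0,0,15],[0,0,4,0,0,0,15],[0,0,5,0,0,0,15]]'
```

```text
time_s: 39.7
tool_pos: [396.3, 324.9, 227.0]
ee_rot: [0.001, 0.893, -0.45, -0.0]
force: [0.6, 0.2, -1.9]
gripper_width: 29.5
gripper_force: 29.6
time_s: 40.2
tool_pos: [396.4, 325.8, 190.4]
ee_rot: [-0.0, 0.893, -0.45, 0.0]
force: [-0.2, 0.6, -1.9]
gripper_width: 29.9
gripper_force: 29.6
time_s: 40.7
tool_pos: [396.3, 325.8, 185.7]
ee_rot: [-0.0, 0.893, -0.45, 0.0]
force: [-0.1, 0.4, -1.1]
gripper_width: 30.0
gripper_force: 29.6
```

```bash
python3 -m pendant '[[0,0,1,0,0,0,15],[0,0,1,0,0,0,15],[0,0,2,0,0,0,15],[0,0,2,0,0,0,15],[0,0,2,0,0,0,15]]';python3 -m pendant '[[0,0,1,0,0,0,15],[0,0,1,0,0,0,15],[0,0,2,0,0,0,15],[0,0,2,0,0,0,15],[0,0,2,0,0,0,15]]'
```

```text
time_s: 41.2
tool_pos: [396.2, 325.6, 183.6]
ee_rot: [0.0, 0.893, -0.45, -0.0]
force: [-0.1, -0.2, -2.6]
gripper_width: 29.6
gripper_force: 29.6
time_s: 41.7
tool_pos: [396.3, 325.7, 181.6]
ee_rot: [-0.0, 0.893, -0.45, 0.0]
force: [-0.1, -0.3, -2.3]
gripper_width: 29.4
gripper_force: 29.6
```

```bash
python3 -m pendant '[[0,0,1,0,0,0,15],[0,0,1,0,0,0,15],[0,0,2,0,0,0,15],[0,0,2,0,0,0,15],[0,0,2,0,0,0,15]]'
```

```text
time_s: 42.2
tool_pos: [396.4, 325.9, 181.2]
ee_rot: [-0.001, 0.893, -0.449, 0.0]
force: [-5.5, -2.6, 12.6]
gripper_width: 29.9
gripper_force: 29.6
```

It's touching the bar. Releasing, lifting and moving clear, then a final check.

```bash
python3 -m pendant '[[0,0,-1.5,0,0,0,34],[0,0,-1.5,0,0,0,45],[0,0,-1.5,0,0,0,60],[0,0,-1.5,0,0,0,60],[0,0,-1.5,0,0,0,60]]';python3 -m pendant '[[0,0,-15,0,0,0,60],[0,0,-35,0,0,0,60],[0,0,-65,0,0,0,60],[0,0,-95,0,0,0,60],[0,0,-125,0,0,0,60]]';python3 -m pendant '[[30,0,0,0,0,0,60],[75,0,0,0,0,0,60],[120,0,0,0,0,0,60],[165,0,0,0,0,0,60],[210,0,0,0,0,0,60]]';python3 -m pendant '[[30,0,0,0,0,0,60],[60,0,0,0,0,0,60],[60,0,0,0,0,0,60],[60,0,0,0,0,0,60],[60,0,0,0,0,0,60]]';python3 -c "
from h import *
im=get_image('side');cv2.imwrite('pics/f.png',im[:,:,::-1])
go(0,0,0)"
```

```text
time_s: 42.7
tool_pos: [396.3, 325.6, 180.9]
ee_rot: [0.0, 0.893, -0.45, 0.0]
force: [0.8, -0.2, 0.8]
gripper_width: 57.9
gripper_force: 0.0
time_s: 43.2
tool_pos: [396.2, 325.5, 307.1]
ee_rot: [0.0, 0.893, -0.45, -0.0]
force: [1.0, -0.3, -0.4]
gripper_width: 59.8
gripper_force: 0.0
time_s: 43.7
tool_pos: [522.1, 155.5, 306.1]
ee_rot: [-0.0, 0.893, -0.449, 0.0]
force: [1.1, 0.5, 0.5]
gripper_width: 60.0
gripper_force: 0.0
time_s: 44.2
tool_pos: [556.7, 109.2, 305.9]
ee_rot: [0.0, 0.893, -0.45, -0.0]
force: [-0.2, 0.4, -0.1]
gripper_width: 60.0
gripper_force: 0.0
go [-244.   512.2  306.1] [-0.  0.  0.] | yaw -143.4 j6 0.1 tcp [556.7 109.4 306.1] w 59.8 F [0.2 1.6 0.5] t 44.2
```

View pics/f.png

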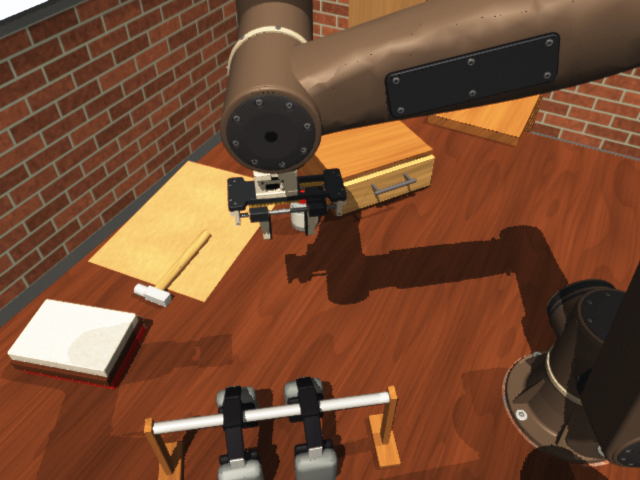

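Both pairs hang across the bar at side (235,415) and (308,408). The drawer is shut with its handle at (394,186), the bench holds no stamps, and the arm is clear.

```bash
python3 -c "
from workcell import job_done
print(job_done())"
```

```text
the job is handed in; nothing more can be done
None
```

I handed the job in with both stamps flat in the shut drawer, both pairs of ear defenders hanging over the rail, the glue jar not touched, and about 44 s of the 210 s used; the hand-in returned no verdict.

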